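# Load the tube rotator

## Robot

A 6-joint arm with a two-finger parallel gripper is mounted at the origin on a cart in front of the work surface, level with it; the furniture and walls round the work are solid. World frame = base frame: x ahead of the robot, y to its left, z up, the work surface at z = 0. Lengths are in m, angles in rad, forces in N, time in s.
With the tool pointing down it reaches from about 0.3 to 0.775 m from the base axis. Payload 14.6 kg.
Tool frame: the origin (TCP) lies on the mounting face of the last link; the fingertips stand 199 mm ahead of it and the grasp point (between the pads) lies 180 mm ahead of it; z points along the fingers, y is the line along which they close (so a half turn about z gives the same grasp; the last joint's range is limited). The gripper opens to 94 mm and grips with 3 to 60 N. Pads are 16 mm wide; open, the fingers measure 119 mm over their backs; the gripper's body (75 mm by 177 mm) begins 78 mm behind the grasp point.
Start: joints at [-1.328, 0.3, 1.521, -0, 1.321, -0.067], TCP at [0.168, -0.524, 0.405] pointing down, gripper open.
Joint ranges: [-3.03, 3.03], [-0.79, 2.21], [0.23, 2.52], [-1.04, 4.18], [0, 3.07], [-2.55, 2.55]. Speed limits (rad/s): [2.22, 2.22, 2.57, 3.14, 3.14, 3.14].

## Interface

Orientations are given as [roll, pitch, yaw] about the fixed x, y, z axes, in that order (R = Rz(yaw) Ry(pitch) Rx(roll)).
In Python, from station import telemetry, cams, workorder, finder gives the robot as it stands.
- The arm moves only by the tool jog_arm, never from a script. Its argument "rows" is a list of rows, each an object with "gripper": the finger opening in m, from 0 to 0.094; "slide": the shift along the tool's x, y, z in m, a list of three; "spin": the turn about the tool's z in rad. In form: [{"gripper": gripper, "slide": [tx, ty, tz], "spin": spin}, ...]. A call has 1 to 8 rows; each row is the pose to reach, as a shift and turn from the pose commanded when the call began, along the tool's axes at that moment; what a row does not reach only later rows make up. A row lasts 1/10 s, in which the tool goes at most 50 mm and 8.59 degrees, less where a joint would pass 70% of its speed; a pose out of reach is approached as far as the arm can. A call with a gripper value outside its range is refused whole. The fingers move at their own pace and stop on an object; "squeeze" is the grip in N (left out, the last holds). Time passes only in rows, so rows that repeat a pose let the fingers close. It gives the time, the measured TCP pose, the force, the opening and the grip force at its end, in the units of the state.
- telemetry.get_obs(): the state, without advancing time (a new reading comes with each control period).
- cams.camera(name): name is "scene" or "top" or "wrist"; returns (picture, depth): 420x560x3 uint8, red, green, blue; 420x560 float32, m along the optical axis (not along the pixel's ray), 0 where there is no reading.
- cams.camera_info(name): a dict with "camera_matrix" (3x3 intrinsics, pixels), "R" (3x3) and "t" (3): a world point X has camera coordinates R X + t; the wrist camera has in their place "tool_from_camera" (4x4, takes a point from camera to tool coordinates, whose origin is the TCP and whose axes are the flange's). Camera axes: x right, y down, z forward; pixel columns grow to the right and rows downward; lengths in m; the calibration is good to about 2 mm. A picture is of the moment at which its call begins: read the wrist's pose just before it. camera_info takes no time and is no camera call.
- workorder.hand_in(): hands the job in; it is judged then, once.
Trained networks look in the newest picture that a camera, given by its name, has taken for a name from the list of things; names that differ only in an ending like _2 or _b are one class to them, and where a whole thing is asked for, a point or a joint stands for the part that bears it (a point fixed in the world has none). Each returns a list of dicts, best first, with "confidence" (0 to 1); they miss things now and then, are a little off and sometimes report something else, mostly with a low value. They report only what shows in the picture. A call takes as long as a camera call.
- finder.find_in(target, camera): "point" ([x, y, z] in m, in world coordinates, good to about 4 mm: the middle of the surface that is visible of it).
- finder.masks_of(target, camera): "region" (420x560 bool, what is visible of it).
The state is a dict: "time_s": time; "qpos": joint angles; "joint_vel": joint speeds; "tau": joint torques, N m; "ee_pos": TCP position; "eef_rot": TCP orientation; "force": force on the tool from outside, world axes, zero at the start; "moment": the same for the moment, N m; "grip_width": finger opening in m; "grip_force": force on a finger pad.
Only numpy, scipy, OpenCV 4.12 (cv2) and the standard library are available. Lean on these libraries where they do the work, as an engineer would, in place of code of your own. Each camera call takes 0.05 s, during which the arm holds its last target. There are 200 camera calls.

## Task

Load the two loose sample tubes into the tube rotator: press each one sideways into an empty place on its sloping rail until it snaps fully home in both of its spring clips, cap at the upper end like the tube that is already loaded, and let go. Leave the bottle, the timer and the slide box where they are.

Things in the scene. Friction and masses are not known exactly. Their poses are not given: they have to be found in the camera images.
- tube_a: A loose 50 ml screw-cap tube, 135 mm long, about 50 g: clear, amber cap, white label from 47 to 85 mm from the origin (blue stripe at its cap end). Lies cap away from the robot, axis 15 mm up. Origin at the centre of the pointed end, z towards the cap. Body 28.6 mm in diameter, straight from 18 to 122 mm from the origin (cone below); cap 33.6 mm in diameter from 122 to 135 mm.
- tube_b: The second loose tube, the same in every way.
- tube_a_mid (a point): Middle of tube_a's straight body, on its axis, 70 mm from the bottom end; axes as tube_a.
- tube_b_mid (a point): The same point of tube_b.
- tube_a_cap (a point): Centre of tube_a's cap, on its axis, 128 mm from the bottom end.
- tube_b_cap (a point): The same point of tube_b.
- rotator: The tube rotator, a mixer standing fast on the surface. Origin on the surface under the middle of its shaft (125 mm up, along y); y points left, x away from the robot's side. White base 100 x 248 x 15 mm; at the right a white motor housing, 90 (x) x 56 mm, 147 mm tall, its left face at y = -90 mm; at the left a white bearing post, 34 (x) x 12 mm, 145 mm tall, at y = 94 mm.
- carrier (a joint): Angle (rad) of the sloping carrier about the shaft: 0 level and face up, growing as the face turns to the robot's side; parked at 0.44 to 0.79, held by friction of 1.2 N m. Two aluminium rails along the shaft, 12 mm wide, 6 thick, 60 apart centre to centre, 164 long, in the shaft plane, open between. Three places for tubes 60 mm apart; the right one is already filled (fixed).
- clip_m (a point): The empty middle place: where tube_mid lies when home, 24.8 mm above the rails' plane. Axes: x up the slope (the tube's axis, towards its cap), y left along the rails, z out of the face; press along -z. The tube lies across both rails, held by one steel spring clip (two leaves, 10 mm wide) on each, at x = -30 and +30 mm. It holds anywhere within 16 mm of centre along x.
- clip_l (a point): The empty left place, 60 mm to the left of clip_m along the rails; same axes and clips.
- mouth_m (a point): Mouth of the middle place's clips, 19 mm out from clip_m along z: here the middle of a tube lies that only rests on the leaves, not pressed. The mouth narrows to 21 mm; the leaves' flared tips reach 16 mm above the home axis. Pressing a tube in takes about 7 N in all, then it snaps down. Between the two clips 48 mm along the tube are free for fingers, also between the rails below.
- bottle: Bystander: 100 ml bottle with a blue cap, 58 mm across, 105 mm tall, behind the rotator; origin under its centre.
- timer: Bystander: flat white timer, 62 x 62 x 20 mm, at the left front; origin under its centre.
- slide_box: Bystander: dark green slide box, 102 x 85 x 34 mm, behind the rotator, to the right; origin under its centre.

How it is judged:
By the outcome, as a careful person would: the job done as asked, in the order asked, and still so for the second after the job is handed in, with the robot touching nothing.
It also fails if it takes over 58 s, if anything falls off the work surface, if the arm or the gripper's body presses on something with over 40 N, if the wrist force passes 120 N, or if a joint passes its speed limit or range.

## Working session

There is one attempt and no reset: what is moved stays moved. The work goes in short steps, Python scripts to look and compute and a tool call to move; the robot and the scene stay as the last step left them, time stands still between calls to the robot, and variables do not carry over. Pictures are saved under pics/ and viewed, at most 10 in all, crops included, and the job is handed in when it is done.

Besides the shell and the picture viewer there is one more tool, called after ">>>" as name(argument=value, ...), one argument or row to a line, values as JSON. jog_arm: Moves the arm, as the interface text tells. Its arguments: {"type":"object","properties":{"rows":{"type":"array","items":{"type":"object","properties":{"gripper":{"type":"number"},"slide":{"type":"array","items":{"type":"number"}},"spin":{"type":"number"}}}},"squeeze":{"type":"number"}},"required":["rows"]}

```bash
ls; mkdir -p pics; cat > h.py <<'E'
import numpy as np, cv2
from station import telemetry, cams, workorder, finder
def world(cam, depth, mask):
    i=cams.camera_info(cam); K=np.array(i["camera_matrix"])
    v,u=np.nonzero(mask&(depth>0)); d=depth[v,u]
    P=np.stack([(u-K[0,2])/K[0,0]*d,(v-K[1,2])/K[1,1]*d,d])
    if cam=="wrist":
        from scipy.spatial.transform import Rotation as R
        o=telemetry.get_obs(); T=np.array(i["tool_from_camera"])
        P=T[:3,:3]@P+T[:3,3:]
        return (R.from_euler('xyz',o["eef_rot"]).as_matrix()@P).T+o["ee_pos"]
    return (np.array(i["R"]).T@(P-np.array(i["t"])[:,None])).T
E
python3 - <<'E'
from h import *
print(telemetry.get_obs())
for c in ("scene","top"):
    p,d=cams.camera(c); cv2.imwrite(f"pics/{c}0.png",p[:,:,::-1]); np.save(f"{c}_d.npy",d)
    for t in ("tube_a","tube_a_cap","carrier","rotator","timer","bottle","slide_box"):
        for r in finder.find_in(t,c): print(c,t,np.round(r["point"],3),round(r["confidence"],2))
    for n,r in enumerate(finder.masks_of("tube_a",c)):
        w=world(c,d,r["region"]); v,u=np.nonzero(r["region"])
        print(c,"mask",n,round(r["confidence"],2),u.mean(),v.mean(),w.min(0),w.max(0),len(w)); np.save(f"{c}_m{n}.npy",w)
print(cams.camera_info("wrist"))
E
```

```text
pics
{'time_s': 0.0, 'qpos': array([-1.32764034e+00,  3.00496886e-01,  1.52157458e+00,  1.53709529e-05,
        1.32069524e+00, -6.65758845e-02]), 'joint_vel': array([ 0.00023271,  0.00032288,  0.00012106,  0.00035205, -0.0003269 ,
        0.00133768]), 'tau': array([ 9.97265524e-04, -5.31803799e+01, -3.52736270e+01,  7.09080650e-02,
        2.43729103e-02, -1.09736650e-04]), 'ee_pos': array([ 0.16764635, -0.52379952,  0.4040748 ]), 'eef_rot': array([-3.14042219e+00, -9.29611803e-05,  3.09728007e-01]), 'force': array([ 1.44250271,  0.23712876, -0.89772242]), 'moment': array([ 0.00911755, -0.03761652, -0.00414877]), 'grip_force': 0.0, 'grip_width': 0.0940059568950267}
scene tube_a [0.498 0.046 0.021] 0.72
scene tube_a [0.496 0.132 0.026] 0.56
scene tube_a_cap [0.499 0.046 0.026] 0.65
scene carrier [ 0.528 -0.216  0.146] 0.77
scene rotator [ 0.524 -0.194  0.013] 0.98
scene timer [0.424 0.282 0.015] 0.77
scene bottle [ 0.7   -0.17   0.086] 0.93
scene slide_box [ 0.682 -0.326  0.031] 0.76
scene mask 0 0.68 243.112 265.592 [ 0.46578509  0.10643466 -0.00143289] [0.57782966 0.15339697 0.038
[... 651 characters left out ...]
 [0.55926319 0.15494401 0.03847508] 241
top mask 1 0.64 276.9688888888889 226.9911111111111 [0.47074897 0.02413224 0.01074085] [0.55786418 0.06349001 0.04026398] 225
{'camera_matrix': array([[316.54686038,   0.        , 280.00307803],
       [  0.        , 316.54686038, 206.41081412],
       [  0.        ,   0.        ,   1.        ]]), 'tool_from_camera': array([[-1.07427741e-03, -9.73632984e-01, -2.28117642e-01,
         6.55610524e-02],
       [ 9.99999422e-01, -1.05774164e-03, -1.94744424e-04,
         3.84479731e-05],
       [-5.16799342e-05, -2.28117719e-01,  9.73633557e-01,
         1.97903241e-02],
       [ 0.00000000e+00,  0.00000000e+00,  0.00000000e+00,
         1.00000000e+00]])}
```

```bash
python3 -c "
import cv2,numpy as np
a=cv2.imread('pics/scene0.png');b=cv2.imread('pics/top0.png')
cv2.imwrite('pics/both0.png',cv2.resize(np.vstack([a,b]),(400,600)))"
```

```text
(no output)
```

View pics/scene0.png

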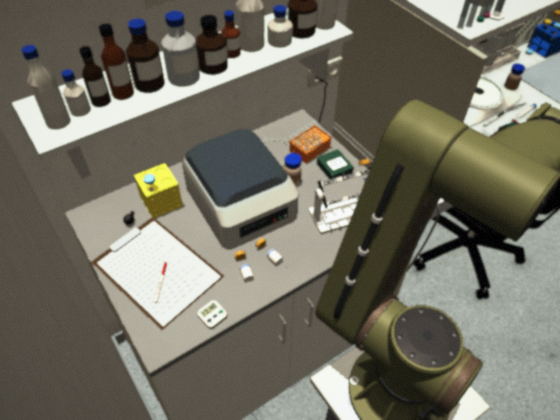

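View pics/top0.png

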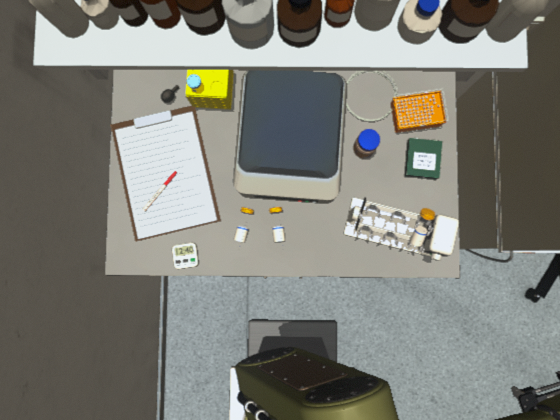

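Two loose tubes lie around (245,225) and (277,225) in the top view, caps away from the robot. The rotator is near (400,228), turned slightly clockwise. I'll look closer with the wrist camera over the rotator.

>>> jog_arm(
  rows=[
    {"slide": [0.02,0,-0.05]},
    {"slide": [0.06,-0.02,-0.09]},
    {"slide": [0.38,-0.16,-0.09],"spin": 0.46},
    {"slide": [0.38,-0.16,-0.09],"spin": 0.46},
    {"slide": [0.38,-0.16,-0.09],"spin": 0.46},
    {"slide": [0.38,-0.16,-0.09],"spin": 0.46},
    {"slide": [0.38,-0.16,-0.09],"spin": 0.46},
    {"slide": [0.38,-0.16,-0.09],"spin": 0.46},
  ],
)

```text
$.rows[0]: bad value
```

>>> jog_arm(
  rows=[
    {"slide": [0,0,0]},
    {"slide": [0,0,0]},
    {"slide": [0,0,0]},
  ],
)

```text
$.rows[0]: bad value
```

All fields needed per row.

>>> jog_arm(
  rows=[
    {"gripper": 0.094,"slide": [0.02,0,-0.05],"spin": 0},
    {"gripper": 0.094,"slide": [0.06,-0.02,-0.09],"spin": 0.1},
    {"gripper": 0.094,"slide": [0.38,-0.16,-0.09],"spin": 0.46},
    {"gripper": 0.094,"slide": [0.38,-0.16,-0.09],"spin": 0.46},
    {"gripper": 0.094,"slide": [0.38,-0.16,-0.09],"spin": 0.46},
    {"gripper": 0.094,"slide": [0.38,-0.16,-0.09],"spin": 0.46},
    {"gripper": 0.094,"slide": [0.38,-0.16,-0.09],"spin": 0.46},
    {"gripper": 0.094,"slide": [0.38,-0.16,-0.09],"spin": 0.46},
  ],
)

```text
time_s: 1.7
ee_pos: [0.4312, -0.2988, 0.4932]
eef_rot: [3.141, -0.0, -0.15]
force: [0.0, -1.1, -0.2]
grip_width: 0.0937
grip_force: 0.0
```

>>> jog_arm(
  rows=[
    {"gripper": 0.094,"slide": [0.06,-0.04,0],"spin": 0},
    {"gripper": 0.094,"slide": [0.06,-0.04,0],"spin": 0},
    {"gripper": 0.094,"slide": [0.06,-0.04,0],"spin": 0},
    {"gripper": 0.094,"slide": [0.06,-0.04,0],"spin": 0},
  ],
)

```text
time_s: 2.1
ee_pos: [0.4952, -0.27, 0.4926]
eef_rot: [-3.142, 0.001, -0.15]
force: [-0.4, 0.7, -0.5]
grip_width: 0.0938
grip_force: 0.0
```

```bash
python3 - <<'E'
from h import *
o=telemetry.get_obs(); print(o["ee_pos"],o["eef_rot"])
p,d=cams.camera("wrist"); cv2.imwrite("pics/w1.png",p[:,:,::-1])
w=world("wrist",d,np.ones(d.shape,bool)); 
full=np.full(d.shape+(3,),np.nan); full[d>0]=w; np.save("w1.npy",full)
for t in ("carrier","rotator","tube_a"):
    for n,r in enumerate(finder.masks_of(t,"wrist")):
        v,u=np.nonzero(r["region"]); print(t,round(r["confidence"],2),u.min(),u.max(),v.min(),v.max(),len(u))
        np.save(f"w1_{t}{n}.npy",r["region"])
E
```

```text
[ 0.49519642 -0.27002603  0.4926315 ] [-3.14153316e+00  5.99063257e-04 -1.49614141e-01]
carrier 0.59 160 329 139 233 6811
rotator 0.78 151 387 127 239 17269
tube_a 0.82 42 91 166 227 884
tube_a 0.61 0 27 176 237 960
```

View pics/w1.png

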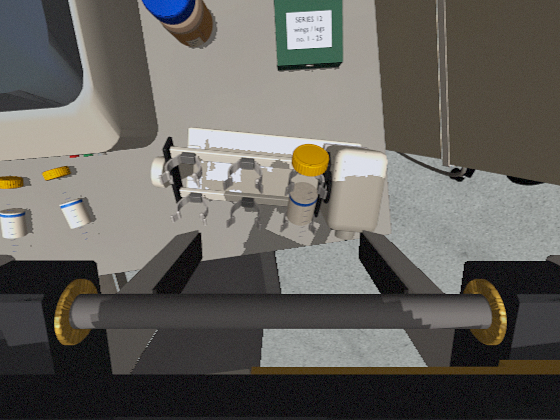

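The wrist view shows both rails: the upper from (168,150) to (330,160), the lower from (175,185) to (320,205). Empty clips are at u≈185 (left) and u≈243 (middle), and the loaded tube's cap is at (310,158). The loose tubes are at (12,200) and (68,195).

```bash
python3 - <<'E'
from h import *
f=np.load("w1.npy")
for u in (212,272):
    print(u,[(v,*np.round(f[v,u],3).tolist()) for v in range(140,215,1) if f[v,u,2]>0.06])
# housing top
sub=np.zeros(f.shape[:2],bool); sub[140:245,325:390]=1
P=f[sub&(np.abs(f[...,2]-0.147)<0.006)][:,:2].astype(np.float32)
print("housing",len(P),cv2.minAreaRect(P),np.median(f[sub&(np.abs(f[...,2]-0.147)<0.006)][:,2]))
for n in (0,1):
    m=np.load(f"w1_tube_a{n}.npy"); p=f[m]; print(np.nanmin(p,0),np.nanmax(p,0))
E
```

```text
212 [(150, 0.552, -0.209, 0.144), (151, 0.552, -0.209, 0.147), (152, 0.551, -0.209, 0.149), (153, 0.55, -0.209, 0.148), (154, 0.549, -0.209, 0.149), (155, 0.548, -0.209, 0.148), (156, 0.547, -0.208, 0.147), (157, 0.546, -0.208, 0.146), (158, 0.545, -0.207, 0.144), (159, 0.544, -0.207, 0.145), (160, 0.542, -0.207, 0.143), (161, 0.541, -0.206, 0.143), (190, 0.507, -0.192, 0.11), (191, 0.506, -0.192, 0.111), (192, 0.505, -0.192, 0.112), (193, 0.504, -0.192, 0.112), (194, 0.502, -0.192, 0.112), (195, 0.501, -0.191, 0.111), (196, 0.5, -0.191, 0.111), (197, 0.499, -0.191, 0.11), (198, 0.497, -0.19, 0.108), (199, 0.496, -0.189, 0.107)]
272 [(156, 0.537, -0.269, 0.146), (157, 0.536, -0.269, 0.147), (158, 0.535, -0.268, 0.148), (159, 0.535, -0.268, 0.149), (160, 0.533, -0.268, 0.148), (161, 0.532, -0.268, 0.146), (162, 0.531, -0.268, 0.146), (163, 0.53, -0.268, 0.145), (164, 0.529, -0.267, 0.145), (165, 0.528, -0.267, 0.144), (166, 0.527, -0.267, 0.142), (195, 0.49, -0.26, 0.108), (196, 0.489, -0.26, 0.112), (197, 0.488, -0.26, 0.112), (198, 0.487, -0.26, 0.113), (200, 0.485, -0.26, 0.113), (201, 0.483, -0.259, 0.111), (202, 0.482, -0.259, 0.112), (203, 0.481, -0.259, 0.109), (204, 0.479, -0.259, 0.108)]
housing 4036 ((0.4874819219112396, -0.3467200994491577), (0.06485937535762787, 0.08753431588411331), 76.87015533447266) 0.14693052167129733
[ 0.47134546  0.02079107 -0.0010177 ] [0.5600857  0.0813606  0.03517162]
[ 0.46812903  0.10162169 -0.00062555] [0.5590266  0.16984873 0.03590746]
```

```bash
python3 - <<'E'
from h import *
from scipy.optimize import least_squares
f=np.load("w1.npy"); rgb=cv2.imread("pics/w1.png").astype(int)
cols=np.r_[200:226,258:282]
U=[];L=[]
for u in cols:
    for v in range(145,215):
        p=f[v,u]
        if p[2]>.1: (U if p[2]>.13 else L).append(p)
U=np.array(U);L=np.array(L)
yw=np.mean([np.arctan(np.polyfit(q[:,1],q[:,0],1)[0]) for q in (U,L)]); print("yaw",[np.arctan(np.polyfit(q[:,1],q[:,0],1)[0]) for q in (U,L)])
ex=np.array([np.cos(yw),-np.sin(yw),0]);ey=np.array([np.sin(yw),np.cos(yw),0])
yw=-yw
mid=lambda q,a:(np.percentile(q@a,3)+np.percentile(q@a,97))/2
xu,xl=mid(U,ex),mid(L,ex)
pu,pl=np.median(U[np.abs(U@ex-xu)<.003],0),np.median(L[np.abs(L@ex-xl)<.003],0)
th=np.arctan2(pu[2]-pl[2],xu-xl); print("th",th,np.hypot(pu[2]-pl[2],xu-xl),pu[2],pl[2])
xs=(xu+xl)/2+.003*np.sin(th); print("shaft x'",xs,"z",(pu[2]+pl[2])/2-.003*np.cos(th))
sub=np.zeros(f.shape[:2],bool); sub[140:245,325:390]=1
P=f[sub&(np.abs(f[...,2]-0.147)<0.006)]; print("housing y'",np.percentile(P@ey,[1,3,97,99]),"x'",np.percentile(P@ex,[1,99]))
# leaf points above rail plane
n=np.array([*(-np.sin(th)*ex[:2]),np.cos(th)]); o=ex*xs+np.array([0,0,.125])
Q=f[130:225,165:280].reshape(-1,3);Q=Q[~np.isnan(Q[:,0])]; z=(Q-o)@n; s=Q[(z>.012)&(z<.045)&(Q[:,2]>.08)]
print("leaf y hist",np.histogram(s@ey,bins=np.arange(-.34,-.04,.004)))
lab=(rgb.min(2)>150); cap=(rgb[...,2]>150)&(rgb[...,0]<90)&(rgb[...,1]>90)
for nme,m,(u0,u1,v0,v1) in (("capA",cap,(35,90,155,185)),("labA",lab,(55,95,190,230)),("capB",cap,(0,30,170,195)),("labB",lab,(0,30,205,245)),("capL",cap,(285,335,140,180)),("labL",lab,(286,318,198,225))):
    k=np.zeros_like(m);k[v0:v1,u0:u1]=1; q=f[k&m]; q=q[~np.isnan(q[:,0])]
    if len(q): 
        print(nme,len(q),"med",np.median(q,0).round(4),"mid",((np.percentile(q,3,0)+np.percentile(q,97,0))/2).round(4),"range",np.percentile(q,3,0).round(3),np.percentile(q,97,0).round(3),"y'",np.median(q@ey))
E
```

```text
yaw [np.float64(0.13287982627201814), np.float64(0.22636009434768894)]
th 1.2203205969861508 0.06843604713954653 0.17546294903546578 0.11118716479879559
shaft x' 0.5384198033177388 z 0.14229502294841817
housing y' [-0.2854186  -0.28346521 -0.23189792 -0.22602027] x' [0.50022862 0.58372124]
leaf y hist (array([ 0,  0,  0,  0,  0,  0,  0,  0,  0,  0,  0,  0,  0,  0,  0,  0,  0,
        0,  0,  0,  0,  0,  0,  0,  0,  0,  0,  0,  0,  0,  0,  0,  0,  0,
        0,  0,  0,  0,  0,  0,  3, 10,  6,  8,  6, 14, 61, 35, 24, 23, 20,
       19, 33, 73, 23,  0,  0,  0,  0,  0, 34, 55, 19,  9, 11,  8,  6, 33,
       94, 39,  9,  0,  0,  0,  0]), array([-0.34 , -0.336, -0.332, -0.328, -0.324, -0.32 , -0.316, -0.312,
       -0.308, -0.304, -0.3  , -0.296, -0.292, -0.288, -0.284, -0.28 ,
       -0.276, -0.272, -0.268, -0.264, -0.26 , -0.256, -0.252, -0.248,
       -0.244, -0.24 , -0.236, -0.232, -0.228, -0.224, -0.22 , -0.216,
       -0.212, -0.208, -0.204, -0.2  , -0.196, -0.192, -0.188, -0.184,
       -0.18 , -0.176, -0.172, -0.168, -0.164, -0.16 , -0.156, -0.152,
       -0.148, -0.144, -0.14 , -0
[... 339 characters left out ...]
011816439529
labA 521 med [0.4888 0.0341 0.0273] mid [0.4908 0.05   0.0153] range [ 0.468  0.023 -0.   ] [0.514 0.077 0.031] y' 0.1209708083364907
capB 131 med [0.5471 0.1116 0.0311] mid [0.5477 0.112  0.0286] range [0.542 0.105 0.023] [0.553 0.119 0.034] y' 0.2072394830685338
labB 540 med [0.4826 0.133  0.0268] mid [0.4824 0.1475 0.015 ] range [ 0.454  0.121 -0.001] [0.51  0.174 0.031] y' 0.2172510331536697
capL 938 med [ 0.5319 -0.3033  0.1883] mid [ 0.5314 -0.3036  0.1846] range [ 0.519 -0.318  0.174] [ 0.544 -0.29   0.196] y' -0.20333342449882802
labL 11 med [ 0.4154 -0.3131  0.0008] mid [ 0.4175 -0.2948  0.0005] range [ 0.413 -0.316 -0.001] [ 0.422 -0.273  0.002] y' -0.23382850937235056
```

```bash
python3 - <<'E'
from h import *
f=np.load("w1.npy"); 
cols=np.r_[203:222,262:282]
c=[]
for u in cols:
    r=f[145:215,u]; 
    a=r[(r[:,2]>.138)&(r[:,2]<.153)]; b=r[(r[:,2]>.102)&(r[:,2]<.1165)]
    if len(a)>8 and len(b)>6: c.append(np.r_[a[len(a)//2]*.5+a[(len(a)-1)//2]*.5,b[len(b)//2]*.5+b[(len(b)-1)//2]*.5])
c=np.array(c); print(len(c))
g=[np.arctan(np.polyfit(c[:,i+1],c[:,i],1)[0]) for i in (0,3)]; print(g)
yw=np.mean(g)
ex=np.array([np.cos(yw),-np.sin(yw),0]);ey=np.array([np.sin(yw),np.cos(yw),0])
xu,xl=np.median(c[:,:3]@ex),np.median(c[:,3:]@ex); zu,zl=np.median(c[:,2]),np.median(c[:,5])
th=np.arctan2(zu-zl,xu-xl); print("th",th,np.hypot(zu-zl,xu-xl))
xs=(xu+xl)/2+.003*np.sin(th); print("x'",xs,"z",(zu+zl)/2-.003*np.cos(th))
sub=np.zeros(f.shape[:2],bool); sub[140:245,325:390]=1
P=f[sub&(np.abs(f[...,2]-0.147)<0.004)]; print("housing y'",np.percentile(P@ey,[.5,2,98,99.5]),"x'",np.percentile(P@ex,[.5,99.5]))
n=np.array([*(-np.sin(th)*ex[:2]),np.cos(th)]); o=ex*xs+np.array([0,0,.125])
Q=f[130:225,165:282].reshape(-1,3);Q=Q[~np.isnan(Q[:,0])]; z=(Q-o)@n; s=Q[(z>.010)&(z<.045)&(Q[:,2]>.08)]
h,e=np.histogram(s@ey,bins=np.arange(-.36,-.02,.003)); print([(round(a*1000),b) for a,b in zip(e,h) if b])
m=(f[...,2]>.16)&(f[...,2]<.22); m[:140]=0;m[180:]=0;m[:,:285]=0;m[:,335:]=0; print("capL y'",np.percentile(f[m]@ey,[2,98]))
E
```

```text
39
[np.float64(0.24528911390488642), np.float64(0.24637463547026445)]
th 0.6304429378009994 0.05935728966335042
x' 0.5593666234424644 z 0.12718615843165101
housing y' [-0.2484545  -0.24738613 -0.19782809 -0.18767838] x' [0.5155868 0.5992281]
[(-126, np.int64(12)), (-123, np.int64(103)), (-120, np.int64(98)), (-117, np.int64(38)), (-114, np.int64(39)), (-111, np.int64(42)), (-108, np.int64(45)), (-105, np.int64(39)), (-102, np.int64(43)), (-99, np.int64(43)), (-96, np.int64(88)), (-93, np.int64(142)), (-90, np.int64(67)), (-87, np.int64(4)), (-66, np.int64(27)), (-63, np.int64(138)), (-60, np.int64(73)), (-57, np.int64(32)), (-54, np.int64(37)), (-51, np.int64(45)), (-48, np.int64(41)), (-45, np.int64(44)), (-42, np.int64(40)), (-39, np.int64(57)), (-36, np.int64(110)), (-33, np.int64(184)), (-30, np.int64(54)), (-27, np.int64(149)), (-24, np.int64(44))]
capL y' [-0.18086545 -0.14928918]
```

>>> jog_arm(
  rows=[
    {"gripper": 0.094,"slide": [-0.07,-0.35,0.08],"spin": -0.15},
    {"gripper": 0.094,"slide": [-0.07,-0.35,0.08],"spin": -0.15},
    {"gripper": 0.094,"slide": [-0.07,-0.35,0.08],"spin": -0.15},
    {"gripper": 0.094,"slide": [-0.07,-0.35,0.08],"spin": -0.15},
    {"gripper": 0.094,"slide": [-0.07,-0.35,0.08],"spin": -0.15},
    {"gripper": 0.094,"slide": [-0.07,-0.35,0.08],"spin": -0.15},
    {"gripper": 0.094,"slide": [-0.07,-0.35,0.08],"spin": -0.15},
    {"gripper": 0.094,"slide": [-0.07,-0.35,0.08],"spin": -0.15},
  ],
)

```text
time_s: 3.1
ee_pos: [0.4776, 0.0892, 0.4123]
eef_rot: [-3.141, 0.001, 0.002]
force: [1.0, -0.9, -0.4]
grip_width: 0.0938
grip_force: 0.0
```

>>> jog_arm(
  rows=[
    {"gripper": 0.094,"slide": [0,0,0],"spin": 0},
    {"gripper": 0.094,"slide": [0,0,0],"spin": 0},
  ],
)

```text
time_s: 3.3
ee_pos: [0.4784, 0.0858, 0.4133]
eef_rot: [3.141, -0.001, -0.0]
force: [-1.0, -0.5, -0.3]
grip_width: 0.094
grip_force: 0.0
```

```bash
python3 - <<'E'
from h import *
o=telemetry.get_obs(); print(o["ee_pos"],o["eef_rot"])
p,d=cams.camera("wrist"); cv2.imwrite("pics/w2.png",p[:,:,::-1])
w=world("wrist",d,np.ones(d.shape,bool)); 
f=np.full(d.shape+(3,),np.nan); f[d>0]=w; np.save("w2.npy",f)
hsv=cv2.cvtColor(p,cv2.COLOR_RGB2HSV).astype(int)
for n,m in (("cap",(hsv[...,0]>12)&(hsv[...,0]<32)&(hsv[...,1]>150)&(hsv[...,2]>100)),("label",(p.min(2)>150))):
    m=m&(f[...,2]>.012)&(f[...,2]<.045)
    k,lab,st,ce=cv2.connectedComponentsWithStats(m.astype(np.uint8))
    for i in range(1,k):
        if st[i,4]>150:
            q=f[lab==i]; print(n,st[i],"lo",np.percentile(q,2,0).round(4),"hi",np.percentile(q,98,0).round(4),"top",np.median(q[q[:,2]>np.percentile(q[:,2],70)],0).round(4))
E
```

```text
[0.47844782 0.08579435 0.4132684 ] [ 3.14147545e+00 -5.15600468e-04 -4.67463866e-04]
cap [299 119  29  14 317] lo [0.5446 0.0335 0.0207] hi [0.5576 0.0631 0.0349] top [0.552  0.0476 0.0337]
cap [235 120  30  16 325] lo [0.5415 0.1045 0.0217] hi [0.5567 0.1349 0.0346] top [0.549  0.1199 0.0335]
label [ 16  66  42  65 566] lo [0.5499 0.3363 0.0134] hi [0.6144 0.3884 0.0174] top [0.5871 0.3584 0.0165]
label [ 474   98   86   36 1303] lo [ 0.5552 -0.2323  0.0129] hi [ 0.5795 -0.147   0.0205] top [ 0.563  -0.1782  0.0162]
label [459 139  50  51 795] lo [ 0.4793 -0.1863  0.0124] hi [ 0.5233 -0.1321  0.0206] top [ 0.5047 -0.1474  0.0163]
label [490 155  50  16 441] lo [ 0.501  -0.218   0.0135] hi [ 0.5164 -0.1654  0.0168] top [ 0.5094 -0.1976  0.0161]
label [308 168  23  12 198] lo [0.4916 0.028  0.023 ] hi [0.5031 0.0523 0.0309] top [0.4975 0.0393 0.0301]
label [510 178  26  17 287] lo [ 0.4704 -0.2205  0.0133] hi [ 0.4889 -0.1935  0.0167] top [ 0.4805 -0.2064  0.0159]
label [534 189  21  12 181] lo [ 0.4629 -0.2478  0.0131] hi [ 0.4767 -0.2243  0.0167] top [ 0.4719 -0.2341  0.0159]
label [  96  199   57   52 1373] lo [0.4028 0.2483 0.0149] hi [0.4634 0.3086 0.0183] top [0.4282 0.2776 0.0175]
```

View pics/w2.png

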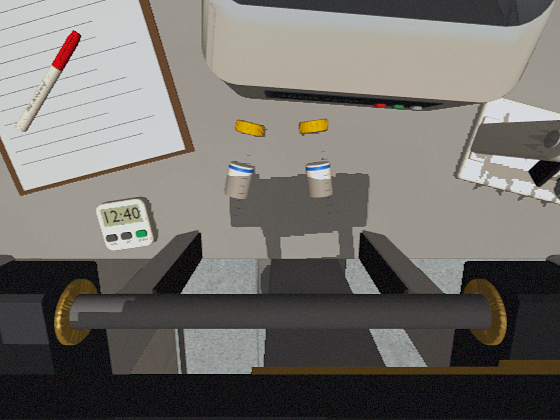

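The tubes are clear here: tube A has its cap at (314,126) and label at (319,180), and tube B has its cap at (250,128) and label at (240,180). The gripper's shadow covers the labels, so I'll fit the axes from depth.

```bash
python3 - <<'E'
from h import *
f=np.load("w2.npy")
for n,(u0,u1),(c0,c1) in (("A",(298,342),(294,334)),("B",(218,262),(230,270))):
    c=f[112:140,c0:c1].reshape(-1,3); c=c[c[:,2]>.012]
    l=f[155:205,u0:u1].reshape(-1,3); l=l[l[:,2]>.02]
    cc=(np.percentile(c,2,0)+np.percentile(c,98,0))/2; lo,hi=np.percentile(l,2,0),np.percentile(l,98,0)
    xs=np.linspace(lo[0]+.006,hi[0]-.006,8); my=[(np.percentile(l[abs(l[:,0]-x)<.003,1],3)+np.percentile(l[abs(l[:,0]-x)<.003,1],97))/2 for x in xs]
    k=np.polyfit(xs,my,1); print(n,"cap",cc.round(4),"lab",lo.round(4),hi.round(4),"slope",k[0].round(3),"ymid",np.polyval(k,(lo[0]+hi[0])/2).round(4))
E
```

```text
A cap [0.5513 0.0474 0.0277] lab [0.4712 0.025  0.0211] [0.5088 0.0525 0.0311] slope 0.137 ymid 0.0384
B cap [0.5491 0.1197 0.0271] lab [0.4701 0.1202 0.0206] [0.5087 0.1494 0.0312] slope -0.238 ymid 0.1349
```

>>> jog_arm(
  rows=[
    {"gripper": 0.0,"slide": [0.0,0.05,-0.04],"spin": 0.1},
    {"gripper": 0.0,"slide": [0.028,0.384,-0.04],"spin": 0.246},
    {"gripper": 0.0,"slide": [0.028,0.384,-0.04],"spin": 0.246},
    {"gripper": 0.0,"slide": [0.028,0.384,-0.04],"spin": 0.246},
    {"gripper": 0.0,"slide": [0.028,0.384,-0.04],"spin": 0.246},
    {"gripper": 0.0,"slide": [0.028,0.384,-0.04],"spin": 0.246},
    {"gripper": 0.0,"slide": [0.028,0.384,-0.04],"spin": 0.246},
    {"gripper": 0.0,"slide": [0.028,0.384,-0.04],"spin": 0.246},
  ],
)

```text
time_s: 4.15
ee_pos: [0.505, -0.3013, 0.4534]
eef_rot: [3.141, -0.001, -0.249]
force: [0.8, -0.2, -0.3]
grip_width: 0.0336
grip_force: 0.0
```

>>> jog_arm(
  rows=[
    {"gripper": 0.0,"slide": [0,0,0],"spin": 0},
    {"gripper": 0.0,"slide": [0,0,0],"spin": 0},
    {"gripper": 0.0,"slide": [0,0,0],"spin": 0},
    {"gripper": 0.0,"slide": [0,0,0],"spin": 0},
  ],
)

```text
time_s: 4.55
ee_pos: [0.5063, -0.2967, 0.4534]
eef_rot: [3.141, -0.001, -0.245]
force: [0.1, -0.5, 0.9]
grip_width: 0.0021
grip_force: 0.0
```

```bash
cat >> h.py <<'E'
YAW=-0.246; EX=np.array([np.cos(YAW),np.sin(YAW),0]); EY=np.array([-np.sin(YAW),np.cos(YAW),0])
O=np.array([.5594,-.106])  # rotator origin along EX,EY
def rot(p): # world -> rotator frame
    p=np.asarray(p); return np.stack([p@EX-O[0],p@EY-O[1],p[...,2]],-1)
def unrot(x,y,z): return EX*(x+O[0])+EY*(y+O[1])+np.array([0,0,z])
def slide_to(target,yaw):
    from scipy.spatial.transform import Rotation as R
    o=telemetry.get_obs(); s=R.from_euler('xyz',o["eef_rot"]).as_matrix().T@(np.asarray(target)-o["ee_pos"])
    d=-(yaw-o["eef_rot"][2]); return s.round(4), round((d+np.pi)%(2*np.pi)-np.pi,3)
E
python3 - <<'E'
from h import *
o=telemetry.get_obs(); print(rot(o["ee_pos"]),o["eef_rot"], o["grip_width"])
print(unrot(0,0,0),slide_to(unrot(.0144,-.06,.40),YAW))
E
```

```text
[ 0.00387972 -0.05844023  0.4533918 ] [ 3.14145373e+00 -5.43304418e-04 -2.45381690e-01] 0.002062242864696114
[ 0.51674507 -0.23903743  0.        ] (array([0.0105, 0.0016, 0.0534]), np.float64(0.001))
```

>>> jog_arm(
  rows=[
    {"gripper": 0.0,"slide": [0.009,0.001,0.045],"spin": 0},
    {"gripper": 0.0,"slide": [0.0105,0.001,0.06],"spin": 0},
    {"gripper": 0.0,"slide": [0.019,0.001,0.065],"spin": 0},
    {"gripper": 0.0,"slide": [0.025,0.001,0.069],"spin": 0},
    {"gripper": 0.0,"slide": [0.031,0.001,0.073],"spin": 0},
    {"gripper": 0.0,"slide": [0.031,0.001,0.073],"spin": 0},
  ],
)

```text
time_s: 5.15
ee_pos: [0.5364, -0.3051, 0.3816]
eef_rot: [-3.141, 0.0, -0.245]
force: [-5.7, 4.8, 11.1]
grip_width: 0.0004
grip_force: 6.5
```

>>> jog_arm(
  rows=[
    {"gripper": 0.0,"slide": [0.004,0,0.0035],"spin": 0},
    {"gripper": 0.0,"slide": [0.008,0,0.007],"spin": 0},
    {"gripper": 0.0,"slide": [0.012,0,0.011],"spin": 0},
    {"gripper": 0.0,"slide": [0.015,0,0.015],"spin": 0},
    {"gripper": 0.0,"slide": [0.015,0,0.015],"spin": 0},
  ],
)

```text
time_s: 5.65
ee_pos: [0.5509, -0.3087, 0.3667]
eef_rot: [-3.142, -0.0, -0.245]
force: [-5.2, 4.4, 9.4]
grip_width: 0.0005
grip_force: 5.0
```

>>> jog_arm(
  rows=[
    {"gripper": 0.0,"slide": [0,0,-0.05],"spin": 0},
    {"gripper": 0.0,"slide": [-0.05,0,-0.1],"spin": 0},
    {"gripper": 0.0,"slide": [-0.09,0,-0.14],"spin": 0},
    {"gripper": 0.0,"slide": [-0.09,0,-0.14],"spin": 0},
    {"gripper": 0.0,"slide": [-0.09,0,-0.14],"spin": 0},
  ],
)

```text
time_s: 6.15
ee_pos: [0.4617, -0.2865, 0.5091]
eef_rot: [3.139, -0.005, -0.246]
force: [0.9, -0.4, -0.7]
grip_width: 0.0003
grip_force: 0.0
```

```bash
python3 - <<'E'
from h import *
o=telemetry.get_obs(); print(rot(o["ee_pos"]))
p,d=cams.camera("wrist"); cv2.imwrite("pics/w3.png",p[:,:,::-1])
f=np.full(d.shape+(3,),np.nan); f[d>0]=rot(world("wrist",d,np.ones(d.shape,bool))); np.save("w3.npy",f)
for y in (-.03,.03,.045):
    q=f[(abs(f[...,1]-y)<.004)&(f[...,2]>.08)&(f[...,2]<.17)]
    for s in (q[q[:,0]>0],q[q[:,0]<0]):
        if len(s): print(y,len(s),np.percentile(s,[3,50,97],0).round(4)[:,[0,2]].tolist())
E
```

```text
[-0.04183044 -0.05941216  0.50909187]
-0.03 84 [[0.022, 0.124], [0.0279, 0.126], [0.0339, 0.1275]]
-0.03 70 [[-0.0368, 0.124], [-0.0316, 0.1254], [-0.0264, 0.127]]
0.03 45 [[0.022, 0.1243], [0.0264, 0.126], [0.0328, 0.1273]]
0.03 61 [[-0.038, 0.1236], [-0.0309, 0.1253], [-0.0263, 0.1264]]
0.045 175 [[0.0221, 0.1249], [0.0275, 0.1483], [0.0328, 0.1655]]
0.045 166 [[-0.038, 0.1235], [-0.0319, 0.1459], [-0.0265, 0.1646]]
```

View pics/w3.png

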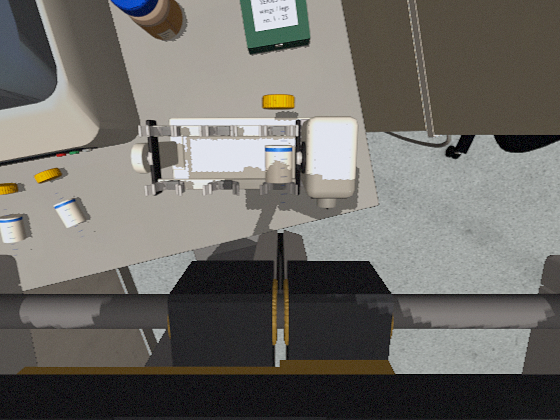

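The carrier is now level: rails at v≈130 and v≈185, with empty clips at u≈170 and u≈222. I'll measure the clip centres and the post from this depth.

```bash
python3 - <<'E'
from h import *
f=np.load("w3.npy")
for sx in (.028,-.0315):
    q=f[(abs(f[...,0]-sx)<.007)&(f[...,2]>.150)&(f[...,2]<.175)&(f[...,1]<.075)&(f[...,1]>-.035)]
    for c in (0,.06):
        s=q[abs(q[:,1]-c)<.028]; l=s[s[:,1]<c];r=s[s[:,1]>=c]
        print(sx,c,len(l),len(r),np.percentile(l,[2,50,98],0).round(4).tolist(),np.percentile(r,[2,50,98],0).round(4).tolist())
q=f[(abs(f[...,1]-.094)<.02)&(f[...,2]>.13)&(f[...,2]<.16)&(abs(f[...,0])<.03)]; print("post",np.percentile(q,[2,50,98],0).round(4).tolist())
q=f[(abs(f[...,1]+.06)<.025)&(abs(f[...,0]-.057)<.02)&(f[...,2]>.14)]; print("cap",np.percentile(q,[2,50,98],0).round(4).tolist())
q=f[(f[...,1]<-.085)&(f[...,2]>.135)&(f[...,2]<.16)&(abs(f[...,0])<.06)];print("housing",np.percentile(q,[2,50,98],0).round(4).tolist())
E
```

```text
0.028 0 85 103 [[0.0223, -0.0175, 0.1573], [0.0281, -0.014, 0.1619], [0.0331, -0.0096, 0.1663]] [[0.0223, 0.0126, 0.1574], [0.0282, 0.0162, 0.1612], [0.0329, 0.0202, 0.1655]]
0.028 0.06 92 40 [[0.0224, 0.0425, 0.1502], [0.0273, 0.0452, 0.1595], [0.033, 0.0501, 0.1657]] [[0.0224, 0.0721, 0.157], [0.0273, 0.0734, 0.1587], [0.0324, 0.0749, 0.161]]
-0.0315 0 76 99 [[-0.0374, -0.0176, 0.1537], [-0.032, -0.0141, 0.1613], [-0.027, -0.0103, 0.1651]] [[-0.0375, 0.0122, 0.1557], [-0.0323, 0.0161, 0.1602], [-0.027, 0.0199, 0.1652]]
-0.0315 0.06 81 42 [[-0.0375, 0.0423, 0.1509], [-0.0321, 0.0452, 0.1593], [-0.0269, 0.0498, 0.1652]] [[-0.0377, 0.0723, 0.1552], [-0.0321, 0.0736, 0.1576], [-0.027, 0.0749, 0.1609]]
post [[-0.0284, 0.0745, 0.1305], [-0.001, 0.0893, 0.1359], [0.0274, 0.1, 0.1586]]
cap [[0.0496, -0.0741, 0.15], [0.0555, -0.0581, 0.1624], [0.062, -0.043, 0.1656]]
housing [[-0.0427, -0.3537, 0.136], [0.0022, -0.1159, 0.1439], [0.0466, -0.0888, 0.146]]
```

```bash
sed -i 's/O=np.array(\[.5594,-.106\])/O=np.array([.5572,-.1047])/' h.py; python3 - <<'E'
from h import *
f=np.load("w2.npy")
for y in (.0,.05,.1,.15,.2):
    q=f[(abs(f[...,1]-y)<.01)&(f[...,2]>.04)&(f[...,0]>.5)&(f[...,0]<.8)]
    print(y,[(h,q[q[:,2]>h][:,0].min().round(3) if (q[:,2]>h).any() else None) for h in (.04,.08,.12,.16,.2,.24,.28)])
print(slide_to([.4933,.134,.30],-.247))
E
```

```text
0.0 [(0.04, np.float64(0.569)), (0.08, np.float64(0.572)), (0.12, np.float64(0.574)), (0.16, np.float64(0.623)), (0.2, None), (0.24, None), (0.28, None)]
0.05 [(0.04, np.float64(0.5)), (0.08, np.float64(0.5)), (0.12, np.float64(0.5)), (0.16, np.float64(0.5)), (0.2, np.float64(0.5)), (0.24, np.float64(0.5)), (0.28, np.float64(0.5))]
0.1 [(0.04, np.float64(0.5)), (0.08, np.float64(0.5)), (0.12, np.float64(0.5)), (0.16, np.float64(0.5)), (0.2, np.float64(0.5)), (0.24, np.float64(0.5)), (0.28, np.float64(0.5))]
0.15 [(0.04, np.float64(0.5)), (0.08, np.float64(0.5)), (0.12, np.float64(0.5)), (0.16, np.float64(0.5)), (0.2, np.float64(0.5)), (0.24, np.float64(0.5)), (0.28, np.float64(0.5))]
0.2 [(0.04, None), (0.08, None), (0.12, None), (0.16, None), (0.2, None), (0.24, None), (0.28, None)]
(array([-0.0735, -0.4159,  0.2061]), np.float64(0.001))
```

>>> jog_arm(
  rows=[
    {"gripper": 0.06,"slide": [-0.02,-0.1,0.02],"spin": 0},
    {"gripper": 0.06,"slide": [-0.0735,-0.416,0.05],"spin": 0},
    {"gripper": 0.06,"slide": [-0.0735,-0.416,0.05],"spin": 0},
    {"gripper": 0.06,"slide": [-0.0735,-0.416,0.05],"spin": 0},
    {"gripper": 0.06,"slide": [-0.0735,-0.416,0.05],"spin": 0},
    {"gripper": 0.06,"slide": [-0.0735,-0.416,0.1],"spin": 0},
    {"gripper": 0.06,"slide": [-0.0735,-0.416,0.2],"spin": 0},
    {"gripper": 0.06,"slide": [-0.0735,-0.416,0.2],"spin": 0},
  ],
)

```text
time_s: 7.0
ee_pos: [0.4889, 0.073, 0.377]
eef_rot: [3.141, 0.001, -0.245]
force: [0.6, 0.3, -0.6]
grip_width: 0.0586
grip_force: 0.0
```

>>> jog_arm(
  rows=[
    {"gripper": 0.06,"slide": [0,0,0],"spin": 0},
    {"gripper": 0.06,"slide": [0,0,0],"spin": 0},
    {"gripper": 0.06,"slide": [0,0,0],"spin": 0},
    {"gripper": 0.06,"slide": [0,0,0],"spin": 0},
  ],
)

```text
time_s: 7.4
ee_pos: [0.4892, 0.0699, 0.3802]
eef_rot: [-3.141, -0.001, -0.247]
force: [-0.1, 0.5, -0.4]
grip_width: 0.06
grip_force: 0.0
```

```bash
python3 - <<'E'
from h import *
o=telemetry.get_obs(); print(o["ee_pos"],o["eef_rot"]); print(slide_to([.4933,.134,.209],-.247))
E
```

```text
[0.48918174 0.06987673 0.38018458] [-3.14117061e+00 -1.48446997e-03 -2.47332627e-01]
(array([-0.012 , -0.0631,  0.1712]), np.float64(-0.0))
```

>>> jog_arm(
  rows=[
    {"gripper": 0.06,"slide": [-0.012,-0.045,0.02],"spin": 0},
    {"gripper": 0.06,"slide": [-0.012,-0.063,0.06],"spin": 0},
    {"gripper": 0.06,"slide": [-0.012,-0.063,0.11],"spin": 0},
    {"gripper": 0.06,"slide": [-0.012,-0.063,0.15],"spin": 0},
    {"gripper": 0.06,"slide": [-0.012,-0.063,0.171],"spin": 0},
    {"gripper": 0.06,"slide": [-0.012,-0.063,0.171],"spin": 0},
    {"gripper": 0.06,"slide": [-0.012,-0.063,0.171],"spin": 0},
  ],
)

```text
time_s: 8.1
ee_pos: [0.4933, 0.1343, 0.2095]
eef_rot: [-3.141, -0.001, -0.247]
force: [0.2, -0.6, 0.8]
grip_width: 0.0601
grip_force: 0.0
```

>>> jog_arm(
  rows=[
    {"gripper": 0.02,"slide": [0,0,0],"spin": 0},
    {"gripper": 0.02,"slide": [0,0,0],"spin": 0},
    {"gripper": 0.02,"slide": [0,0,0],"spin": 0},
    {"gripper": 0.02,"slide": [0,0,0],"spin": 0},
    {"gripper": 0.02,"slide": [0,0,0],"spin": 0},
  ],
  squeeze=25,
)

```text
time_s: 8.6
ee_pos: [0.4927, 0.1347, 0.2086]
eef_rot: [-3.141, -0.001, -0.246]
force: [-0.6, 0.0, 2.3]
grip_width: 0.0275
grip_force: 25.0
```

>>> jog_arm(
  rows=[
    {"gripper": 0.02,"slide": [0,0,-0.03],"spin": 0},
    {"gripper": 0.02,"slide": [0,0,-0.08],"spin": 0},
    {"gripper": 0.02,"slide": [0,0,-0.12],"spin": 0},
    {"gripper": 0.02,"slide": [0,0,-0.16],"spin": 0},
    {"gripper": 0.02,"slide": [0,0,-0.16],"spin": 0},
  ],
)

```text
time_s: 9.1
ee_pos: [0.4929, 0.1348, 0.3734]
eef_rot: [-3.138, -0.008, -0.246]
force: [-0.7, -0.1, -0.4]
grip_width: 0.0278
grip_force: 25.0
```

```bash
cat > look.py <<'E'
from h import *
import sys
o=telemetry.get_obs(); print(o["ee_pos"].round(4),o["eef_rot"].round(3),o["grip_width"],"rot",rot(o["ee_pos"]).round(4))
p,d=cams.camera("wrist"); cv2.imwrite(f"pics/{sys.argv[1]}.png",p[:,:,::-1])
np.save(f"{sys.argv[1]}_d.npy",d)
E
python3 look.py w4; python3 -c "
from h import *
print(slide_to(unrot(0,.06,.42),YAW))"
```

```text
[0.4929 0.1348 0.3734] [-3.138 -0.008 -0.246] 0.027844340559381384 rot [-0.1119  0.3554  0.3734]
(array([ 0.1124,  0.2952, -0.0497]), np.float64(-0.0))
```

View pics/w4.png

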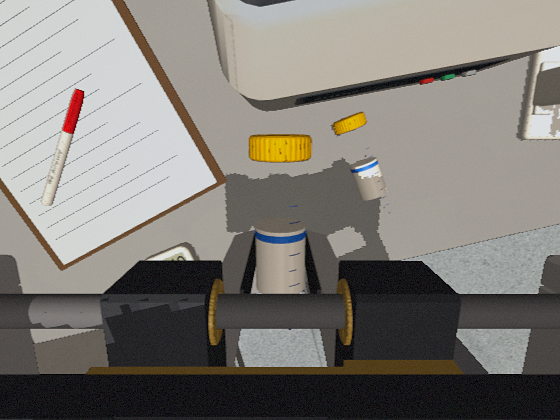

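Tube B is held straight in the gripper, with its cap at (280,148). I'll check its pitch and move over the left place.

```bash
cat > pitch.py <<'E'
from h import *
import sys
d=np.load(sys.argv[1]+"_d.npy"); i=cams.camera_info("wrist");K=i["camera_matrix"];T=i["tool_from_camera"]
v,u=np.mgrid[:420,:560]; P=np.stack([(u-K[0,2])/K[0,0]*d,(v-K[1,2])/K[1,1]*d,d],-1)@T[:3,:3].T+T[:3,3]
for n,s in (("cap",P[128:168,245:315]),("label",P[232:290,262:300])):
    s=s.reshape(-1,3); s=s[(s[:,2]>.14)&(s[:,2]<.22)&(abs(s[:,1])<.02)]; print(n,np.percentile(s,[2,50,98],0).round(4).tolist(),"top",np.percentile(s[abs(s[:,1])<.004,2],[5,50]))
E
python3 pitch.py w4
```

```text
cap [[0.0518, -0.0153, 0.1743], [0.0582, 0.0001, 0.1774], [0.0646, 0.0155, 0.2006]] top [0.17423428 0.17549673]
label [[-0.0188, -0.0097, 0.1778], [-0.0021, 0.0003, 0.1798], [0.014, 0.0104, 0.1834]] top [0.17783669 0.17889721]
```

>>> jog_arm(
  rows=[
    {"gripper": 0.02,"slide": [0.02,0.02,-0.04],"spin": 0},
    {"gripper": 0.02,"slide": [0.11,0.295,-0.05],"spin": 0},
    {"gripper": 0.02,"slide": [0.11,0.295,-0.05],"spin": 0},
    {"gripper": 0.02,"slide": [0.11,0.295,-0.05],"spin": 0},
    {"gripper": 0.02,"slide": [0.11,0.295,-0.05],"spin": 0},
    {"gripper": 0.02,"slide": [0.11,0.295,-0.05],"spin": 0},
    {"gripper": 0.02,"slide": [0.11,0.295,-0.05],"spin": 0},
    {"gripper": 0.02,"slide": [0.11,0.295,-0.05],"spin": 0},
  ],
)

```text
time_s: 9.95
ee_pos: [0.5272, -0.1822, 0.4162]
eef_rot: [3.141, 0.003, -0.251]
force: [-0.5, 0.3, -0.4]
grip_width: 0.0282
grip_force: 25.0
```

>>> jog_arm(
  rows=[
    {"gripper": 0.02,"slide": [0,0,0],"spin": 0},
    {"gripper": 0.02,"slide": [0,0,0],"spin": 0},
    {"gripper": 0.02,"slide": [0,0,0],"spin": 0},
  ],
)

```text
time_s: 10.25
ee_pos: [0.5275, -0.1771, 0.418]
eef_rot: [-3.141, 0.001, -0.245]
force: [0.6, -0.2, -0.0]
grip_width: 0.0276
grip_force: 25.0
```

```bash
python3 -c "
from h import *
o=telemetry.get_obs(); print(rot(o['ee_pos']),o['eef_rot'],slide_to(unrot(0,.06,.366),YAW))"
```

```text
[-0.00240788  0.06141898  0.41795384] [-3.14143316e+00  5.05940303e-04 -2.44601417e-01] (array([0.0024, 0.0014, 0.052 ]), np.float64(0.001))
```

>>> jog_arm(
  rows=[
    {"gripper": 0.02,"slide": [0.002,0.0014,0.03],"spin": 0},
    {"gripper": 0.02,"slide": [0.002,0.0014,0.052],"spin": 0},
    {"gripper": 0.02,"slide": [0.002,0.0014,0.056],"spin": 0},
    {"gripper": 0.02,"slide": [0.002,0.0014,0.06],"spin": 0},
  ],
)

```text
time_s: 10.65
ee_pos: [0.5293, -0.1795, 0.3594]
eef_rot: [3.142, -0.001, -0.245]
force: [-1.1, 0.2, 12.2]
grip_width: 0.0279
grip_force: 25.0
```

>>> jog_arm(
  rows=[
    {"gripper": 0.02,"slide": [0,0,0.003],"spin": 0},
    {"gripper": 0.02,"slide": [0,0,0.006],"spin": 0},
  ],
)

```text
time_s: 10.85
ee_pos: [0.5295, -0.1795, 0.3546]
eef_rot: [3.141, -0.004, -0.245]
force: [0.8, 2.4, 7.5]
grip_width: 0.028
grip_force: 25.0
```

>>> jog_arm(
  rows=[
    {"gripper": 0.02,"slide": [0,0,0.003],"spin": 0},
    {"gripper": 0.02,"slide": [0,0,0.005],"spin": 0},
  ],
)

```text
time_s: 11.05
ee_pos: [0.5293, -0.1795, 0.3487]
eef_rot: [-3.141, -0.003, -0.245]
force: [1.4, 1.5, -1.7]
grip_width: 0.0275
grip_force: 25.0
```

>>> jog_arm(
  rows=[
    {"gripper": 0.02,"slide": [0,0,0.002],"spin": 0},
    {"gripper": 0.02,"slide": [0,0,0.002],"spin": 0},
    {"gripper": 0.038,"slide": [0,0,0.002],"spin": 0},
    {"gripper": 0.038,"slide": [0,0,0.002],"spin": 0},
    {"gripper": 0.038,"slide": [0,0,-0.02],"spin": 0},
    {"gripper": 0.0,"slide": [0,0,-0.05],"spin": 0},
    {"gripper": 0.0,"slide": [0,0,-0.09],"spin": 0},
    {"gripper": 0.0,"slide": [0,0,-0.09],"spin": 0},
  ],
)

```text
time_s: 11.85
ee_pos: [0.5289, -0.1803, 0.4429]
eef_rot: [3.14, -0.009, -0.246]
force: [0.3, -0.9, -0.4]
grip_width: 0.0171
grip_force: 0.0
```

```bash
python3 look.py w5; python3 - <<'E'
from h import *
d=np.load("w5_d.npy"); f=rot(world("wrist",d,d>0))
for y,n in ((-.06,"loaded"),(.06,"new")):
    for a,b in ((-.02,.014),(.045,.07)):
        q=f[(abs(f[:,1]-y)<.004)&(f[:,0]>a)&(f[:,0]<b)&(f[:,2]>.13)&(f[:,2]<.21)]
        print(n,a,len(q),np.median(q,0).round(4) if len(q) else "", np.percentile(q[:,0],[2,98]) if len(q) else "")
E
```

```text
[ 0.5289 -0.1803  0.4429] [ 3.14  -0.009 -0.246] 0.017141251467252653 rot [-3.000e-04  5.860e-02  4.429e-01]
loaded -0.02 412 [ 0.     -0.0598  0.1611] [-0.01919291  0.01359443]
loaded 0.045 161 [ 0.0573 -0.0598  0.164 ] [0.05105571 0.06281148]
new -0.02 397 [-0.0003  0.06    0.161 ] [-0.01913393  0.01366099]
new 0.045 169 [0.0568 0.0598 0.1641] [0.05045069 0.06299006]
```

View pics/w5.png

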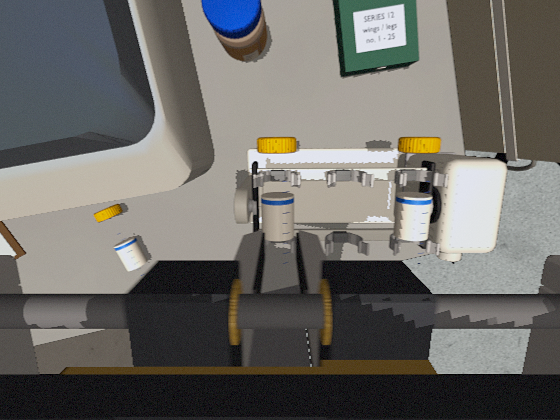

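Tube B is home: its cap at (277,145) and label at (278,215) measure the same heights as the loaded tube within 0.1 mm. Now tube A.

```bash
python3 -c "
from h import *
print(slide_to([.494,.039,.36],.145))"
```

```text
(array([-0.0877, -0.2042,  0.0793]), np.float64(-0.391))
```

>>> jog_arm(
  rows=[
    {"gripper": 0.06,"slide": [-0.02,-0.03,-0.03],"spin": -0.1},
    {"gripper": 0.06,"slide": [-0.088,-0.204,-0.01],"spin": -0.391},
    {"gripper": 0.06,"slide": [-0.088,-0.204,-0.01],"spin": -0.391},
    {"gripper": 0.06,"slide": [-0.088,-0.204,-0.01],"spin": -0.391},
    {"gripper": 0.06,"slide": [-0.088,-0.204,0.03],"spin": -0.391},
    {"gripper": 0.06,"slide": [-0.088,-0.204,0.079],"spin": -0.391},
    {"gripper": 0.06,"slide": [-0.088,-0.204,0.079],"spin": -0.391},
    {"gripper": 0.06,"slide": [-0.088,-0.204,0.079],"spin": -0.391},
  ],
)

```text
time_s: 12.7
ee_pos: [0.4936, 0.0388, 0.3581]
eef_rot: [-3.142, 0.002, 0.145]
force: [0.9, 0.5, -0.2]
grip_width: 0.06
grip_force: 0.0
```

>>> jog_arm(
  rows=[
    {"gripper": 0.06,"slide": [0,0,0],"spin": 0},
    {"gripper": 0.06,"slide": [0,0,0],"spin": 0},
  ],
)

```text
time_s: 12.9
ee_pos: [0.4938, 0.0385, 0.3602]
eef_rot: [3.141, -0.003, 0.144]
force: [0.1, -0.2, 0.3]
grip_width: 0.0605
grip_force: 0.0
```

```bash
python3 -c "
from h import *
print(telemetry.get_obs()['ee_pos'],slide_to([.494,.039,.209],.145))"
```

```text
[0.49380632 0.03849054 0.36019732] (array([-0.0002, -0.0006,  0.1512]), np.float64(-0.001))
```

>>> jog_arm(
  rows=[
    {"gripper": 0.06,"slide": [0,0,0.05],"spin": 0},
    {"gripper": 0.06,"slide": [0,0,0.1],"spin": 0},
    {"gripper": 0.06,"slide": [0,0,0.14],"spin": 0},
    {"gripper": 0.06,"slide": [0,0,0.151],"spin": 0},
    {"gripper": 0.06,"slide": [0,0,0.151],"spin": 0},
    {"gripper": 0.06,"slide": [0,0,0.151],"spin": 0},
  ],
)

```text
time_s: 13.5
ee_pos: [0.4943, 0.039, 0.2094]
eef_rot: [3.141, -0.003, 0.145]
force: [-0.1, -0.2, -0.9]
grip_width: 0.0604
grip_force: 0.0
```

>>> jog_arm(
  rows=[
    {"gripper": 0.02,"slide": [0,0,0],"spin": 0},
    {"gripper": 0.02,"slide": [0,0,0],"spin": 0},
    {"gripper": 0.02,"slide": [0,0,0],"spin": 0},
    {"gripper": 0.02,"slide": [0,0,0],"spin": 0},
    {"gripper": 0.02,"slide": [0,0,0],"spin": 0},
  ],
  squeeze=25,
)

```text
time_s: 14.0
ee_pos: [0.4935, 0.0392, 0.2075]
eef_rot: [3.142, -0.0, 0.145]
force: [-0.3, -0.1, 2.0]
grip_width: 0.0279
grip_force: 25.0
```

>>> jog_arm(
  rows=[
    {"gripper": 0.02,"slide": [0,0,-0.03],"spin": 0},
    {"gripper": 0.02,"slide": [0,0,-0.08],"spin": 0},
    {"gripper": 0.02,"slide": [0,0,-0.13],"spin": 0},
    {"gripper": 0.02,"slide": [0,0,-0.18],"spin": 0},
    {"gripper": 0.02,"slide": [0,0,-0.22],"spin": 0},
    {"gripper": 0.02,"slide": [0,0,-0.22],"spin": 0},
  ],
)

```text
time_s: 14.6
ee_pos: [0.4933, 0.0392, 0.4326]
eef_rot: [3.14, -0.009, 0.145]
force: [-0.6, -0.3, -0.9]
grip_width: 0.0279
grip_force: 25.0
```

```bash
python3 look.py w6;python3 pitch.py w6; python3 -c "
from h import *
print(slide_to(unrot(0,0,.42),YAW))"
```

```text
[0.4933 0.0392 0.4326] [ 3.14  -0.009  0.145] 0.027888331212697515 rot [-0.0883  0.2629  0.4326]
cap [[0.0524, -0.0148, 0.1733], [0.059, 0.0005, 0.1762], [0.0652, 0.0159, 0.1989]] top [0.17322548 0.17432534]
label [[-0.0183, -0.0097, 0.1767], [-0.0016, 0.0, 0.1787], [0.0142, 0.0103, 0.1822]] top [0.17671551 0.17782054]
(array([-0.0185,  0.2767,  0.0095]), np.float64(0.391))
```

>>> jog_arm(
  rows=[
    {"gripper": 0.02,"slide": [-0.0185,0.277,0.0],"spin": 0.391},
    {"gripper": 0.02,"slide": [-0.0185,0.277,0.0],"spin": 0.391},
    {"gripper": 0.02,"slide": [-0.0185,0.277,0.0],"spin": 0.391},
    {"gripper": 0.02,"slide": [-0.0185,0.277,0.0],"spin": 0.391},
    {"gripper": 0.02,"slide": [-0.0185,0.277,0.0],"spin": 0.391},
    {"gripper": 0.02,"slide": [-0.0185,0.277,0.0095],"spin": 0.391},
    {"gripper": 0.02,"slide": [-0.0185,0.277,0.0095],"spin": 0.391},
    {"gripper": 0.02,"slide": [-0.0185,0.277,0.0095],"spin": 0.391},
  ],
)

```text
time_s: 15.45
ee_pos: [0.515, -0.2378, 0.4159]
eef_rot: [-3.141, 0.003, -0.247]
force: [-0.4, 0.5, 0.3]
grip_width: 0.0279
grip_force: 25.0
```

>>> jog_arm(
  rows=[
    {"gripper": 0.02,"slide": [0,0,0],"spin": 0},
    {"gripper": 0.02,"slide": [0,0,0],"spin": 0},
    {"gripper": 0.02,"slide": [0,0,0],"spin": 0},
  ],
)

```text
time_s: 15.75
ee_pos: [0.5152, -0.2368, 0.418]
eef_rot: [3.141, -0.0, -0.245]
force: [-0.5, -0.5, -0.4]
grip_width: 0.0276
grip_force: 25.0
```

```bash
python3 -c "
from h import *
o=telemetry.get_obs(); print(rot(o['ee_pos']),o['eef_rot'],slide_to(unrot(0,0,.366),YAW))"
```

```text
[1.06704161e-04 5.09051252e-04 4.18027048e-01] [ 3.14145945e+00 -4.01390631e-04 -2.44986143e-01] (array([-0.0001,  0.0005,  0.052 ]), np.float64(0.001))
```

>>> jog_arm(
  rows=[
    {"gripper": 0.02,"slide": [0,0.0005,0.03],"spin": 0},
    {"gripper": 0.02,"slide": [0,0.0005,0.052],"spin": 0},
    {"gripper": 0.02,"slide": [0,0.0005,0.056],"spin": 0},
    {"gripper": 0.02,"slide": [0,0.0005,0.06],"spin": 0},
    {"gripper": 0.02,"slide": [0,0.0005,0.063],"spin": 0},
    {"gripper": 0.02,"slide": [0,0.0005,0.066],"spin": 0},
  ],
)

```text
time_s: 16.35
ee_pos: [0.5154, -0.2379, 0.3542]
eef_rot: [3.141, -0.004, -0.246]
force: [0.1, 3.3, 7.3]
grip_width: 0.0277
grip_force: 25.0
```

>>> jog_arm(
  rows=[
    {"gripper": 0.02,"slide": [0,0,0.003],"spin": 0},
    {"gripper": 0.02,"slide": [0,0,0.006],"spin": 0},
    {"gripper": 0.02,"slide": [0,0,0.007],"spin": 0},
  ],
)

```text
time_s: 16.65
ee_pos: [0.5151, -0.2378, 0.3456]
eef_rot: [-3.141, -0.001, -0.246]
force: [1.1, 4.4, 1.4]
grip_width: 0.0278
grip_force: 25.0
```

>>> jog_arm(
  rows=[
    {"gripper": 0.038,"slide": [0,0,0],"spin": 0},
    {"gripper": 0.038,"slide": [0,0,0],"spin": 0},
    {"gripper": 0.038,"slide": [0,0,-0.02],"spin": 0},
    {"gripper": 0.0,"slide": [0,0,-0.06],"spin": 0},
    {"gripper": 0.0,"slide": [-0.01,0,-0.1],"spin": 0},
    {"gripper": 0.0,"slide": [-0.02,0,-0.11],"spin": 0},
    {"gripper": 0.0,"slide": [-0.02,0,-0.11],"spin": 0},
  ],
)

```text
time_s: 17.35
ee_pos: [0.4948, -0.2331, 0.4564]
eef_rot: [3.141, -0.003, -0.247]
force: [0.4, 0.1, -1.2]
grip_width: 0.0091
grip_force: 0.0
```

```bash
cat > chk.py <<'E'
from h import *
import sys
d=np.load(sys.argv[1]+"_d.npy"); f=rot(world("wrist",d,d>0))
for y in (-.06,0,.06):
    for a,b in ((-.02,.014),(.045,.07)):
        q=f[(abs(f[:,1]-y)<.004)&(f[:,0]>a)&(f[:,0]<b)&(f[:,2]>.13)&(f[:,2]<.21)]
        print(y,a,len(q),np.median(q,0).round(4) if len(q) else "")
E
python3 look.py w7; python3 chk.py w7;  python3 -c "
from h import *
print(slide_to(unrot(-.042,-.0595,.40),YAW))"
```

```text
[ 0.4948 -0.2331  0.4564] [ 3.141e+00 -3.000e-03 -2.470e-01] 0.009123176129521772 rot [-0.0206 -0.0009  0.4564]
-0.06 -0.02 357 [-0.0026 -0.0599  0.1625]
-0.06 0.045 151 [ 0.057 -0.06   0.165]
0 -0.02 349 [-0.0028 -0.0002  0.1623]
0 0.045 158 [5.860e-02 1.000e-04 1.651e-01]
0.06 -0.02 353 [-0.0025  0.0598  0.1623]
0.06 0.045 154 [0.0578 0.0599 0.1652]
(array([-0.0219,  0.0586,  0.0546]), np.float64(-0.001))
```

Both tubes are home, level with the loaded one. Now I'll turn the carrier back to its original slope by pressing on the bottom end of the fixed tube.

>>> jog_arm(
  rows=[
    {"gripper": 0.0,"slide": [-0.034,0.0586,0.01],"spin": 0},
    {"gripper": 0.0,"slide": [-0.034,0.0586,0.03],"spin": 0},
    {"gripper": 0.0,"slide": [-0.034,0.0586,0.07],"spin": 0},
    {"gripper": 0.0,"slide": [-0.034,0.0586,0.088],"spin": 0},
    {"gripper": 0.0,"slide": [-0.036,0.0586,0.094],"spin": 0},
    {"gripper": 0.0,"slide": [-0.039,0.0586,0.1],"spin": 0},
  ],
)

```text
time_s: 18.0
ee_pos: [0.4432, -0.2806, 0.3558]
eef_rot: [3.141, 0.001, -0.246]
force: [-18.3, 9.5, 43.0]
grip_width: 0.0007
grip_force: 22.2
```

>>> jog_arm(
  rows=[
    {"gripper": 0.0,"slide": [-0.003,0,0.006],"spin": 0},
    {"gripper": 0.0,"slide": [-0.006,0,0.014],"spin": 0},
    {"gripper": 0.0,"slide": [-0.0075,0,0.021],"spin": 0},
    {"gripper": 0.0,"slide": [-0.0085,0,0.028],"spin": 0},
    {"gripper": 0.0,"slide": [-0.0085,0,0.028],"spin": 0},
  ],
)

```text
time_s: 18.5
ee_pos: [0.4346, -0.2784, 0.3259]
eef_rot: [-3.141, 0.004, -0.246]
force: [-11.7, 2.2, 15.9]
grip_width: 0.0005
grip_force: 10.2
```

>>> jog_arm(
  rows=[
    {"gripper": 0.0,"slide": [-0.02,0,-0.05],"spin": 0},
    {"gripper": 0.0,"slide": [-0.02,0,-0.1],"spin": 0},
    {"gripper": 0.0,"slide": [0.02,-0.06,-0.15],"spin": 0},
    {"gripper": 0.0,"slide": [0.02,-0.06,-0.18],"spin": 0},
    {"gripper": 0.0,"slide": [0.02,-0.06,-0.18],"spin": 0},
    {"gripper": 0.0,"slide": [0.02,-0.06,-0.18],"spin": 0},
  ],
)

```text
time_s: 19.1
ee_pos: [0.4699, -0.2248, 0.5062]
eef_rot: [3.142, 0.0, -0.245]
force: [0.2, 0.1, -0.6]
grip_width: 0.0004
grip_force: 0.0
```

```bash
python3 look.py w8; python3 - <<'E'
from h import *
d=np.load("w8_d.npy"); f=rot(world("wrist",d,d>0))
for y in (-.06,0,.06):
    q=f[(abs(f[:,1]-y)<.004)&(f[:,0]>-.05)&(f[:,0]<.015)&(f[:,2]>.11)&(f[:,2]<.19)]
    k=np.polyfit(q[:,0],q[:,2],1); th=np.arctan(k[0]); print(y,len(q),"th",th,"h",np.polyval(k,0)*np.cos(th))
for y in (-.03,.03):
    q=f[(abs(f[:,1]-y)<.005)&(f[:,2]>.08)&(f[:,2]<.17)]; a,b=np.median(q[q[:,0]>0],0),np.median(q[q[:,0]<0],0); print(y,a,b,np.arctan2(a[2]-b[2],a[0]-b[0]))
E
```

```text
[ 0.4699 -0.2248  0.5062] [ 3.142  0.    -0.245] 0.00038111518395862336 rot [-0.0467  0.0011  0.5062]
-0.06 352 th 0.06140815059265727 h 0.15337043273100648
0 366 th 0.04447241786808693 h 0.15389154938378852
0.06 346 th 0.04757732941652934 h 0.1532674023759399
-0.03 [ 0.02309672 -0.03001734  0.14504992] [-0.02457027 -0.03014339  0.10930189] 0.6434712795537789
0.03 [0.02314357 0.03001937 0.14474309] [-0.02470945  0.030144    0.10876961] 0.6446198091711521
```

View pics/w8.png

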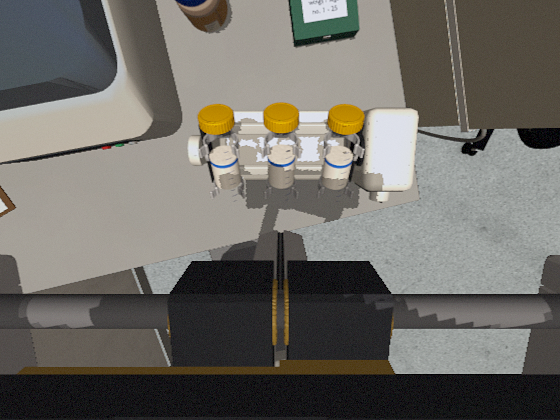

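All three tubes sit alike, with caps at (217,118), (281,117) and (346,118). The carrier is back at 0.64 rad, it was at 0.63 before, and the arm is clear.

```bash
python3 -c "
from station import workorder
print(workorder.hand_in())"
```

```text
the job is handed in; nothing more can be done
None
```

Both tubes are snapped home in the left and middle places, caps at the upper end, and the job is handed in; I turned the carrier level to press them in, then back to about 0.64 rad (0.63 before), and never touched the bottle, timer or slide box.

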